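# Load a cassette tray into the clamshell incubator and clamp it shut

### The job

Take the top tray of test cassettes from the stack in the steel rack and lay it flat in the well of the open incubator, all the way down; the cassettes are already dosed, so keep the tray roughly level throughout and set it down without letting it drop. Then shut the lid fully, and only after that swing the clamp handle forward and all the way down over the lid's front edge. Leave the other trays and the things standing around where they are.

Things in the scene. Friction and masses are not known exactly. Their poses are not given: they have to be found in the camera images.
- tray: the top tray of the stack, the one to load: flat aluminium tray 164 long x 66 wide x 16 mm thick, square edges, straight sides, about 0.22 kg, with six white test cassettes sunk in it (two along its length, three across, below its rim). Origin at the centre of its underside, x along its length, y across, z up. The two ends are alike: either way round will do in the well.
- tray_b: the next tray in the stack, directly under the top one; same form, size and axes. It stays in the rack.
- rack: fixed steel rack with four trays stacked flat, their length along its x, front ends towards the robot (rack -x). Origin on the bench under the trays' centre. Base 4 mm thick: the top tray lies with its underside 52 and its top 68 mm above the bench. Side walls 72 mm high stand 3.5 mm outside the trays' long sides from x = -29.5 mm to the back wall at x = +87 mm (all 3 mm thick).
- rack_open (a point): point above the rack's open front, 64 mm in front of its origin (rack x = -64 mm), 68 mm above the bench. Here, from x = -82 to -30 mm, both sides of the trays stand free of the rack's walls; the middle of a tray cannot be taken by the sides while it is in the rack.
- incubator: fixed white benchtop incubator, 235 deep x 210 wide mm, its sloping control panel towards its -x, roughly towards the robot. Origin on the bench under the centre of its heated bed; x to its rear, y to its left, z up. The grey deck around the well is 80 mm above the bench and ends in front at x = -68 mm; the control panel in front of it is lower (under 70 mm).
- bed (a point): centre of the heated bed's surface, 46 mm above the bench, axes as the incubator's. It is the floor of a rectangular well, 171 mm along y x 73 mm along x, 34 mm deep: the tray lies in it with its length along y, either way round, 3.5 mm clear on every side, its top 18 mm below the deck.
- bay (a point): middle of the front finger bay's floor, 50 mm in front of the bed's centre. In the middle of both long sides of the well (y = -34 to +34 mm) such a bay reaches out to x = -68 and x = +68 mm, its floor 40 mm above the bench. Elsewhere the well's walls leave no room for fingers, so the tray can be let down and released only when held across its middle.
- lid (a joint): angle of the incubator's lid, a white frame with a clear pane, 153 mm from hinge to front edge, 208 wide, 16 mm thick; 0 = shut on the deck (its top face then 97 mm above the bench), 1.57 = standing straight up. Hinge axis along the incubator's y at its rear. Starts open at 1.62 to 1.78; a stiff friction hinge, it stays where it is left; about 7 N at the front edge moves it. End stop at 1.85.
- lid_hinge (a point): middle of the lid's hinge axis: 85 mm behind the bed's centre (incubator x), 83 mm above the bench. The lid's outer face lies 14 mm outside the axis (above it when shut, behind it when the lid stands up).
- lid_edge (a point): middle of the lid's front edge, at its outer (upper when shut) face: 153 mm from the hinge axis. It is at the top of the lid while the lid stands open.
- clamp (a joint): angle of the clamp handle, a U-shaped steel bail pivoted on both sides of the lid; 0 = clamped (bail flat along the lid, its bar just in front of the lid's front edge, in the keepers), 1.57 = at right angles to the lid. Starts at 1.75 to 1.95: with the lid shut it stands up leaning a little to the rear. Friction holds it where it is left; 1 to 2 N at the bar moves it. End stop at 2.05.
- clamp_pivot (a point): middle of the bail's pivot axis, along the incubator's y: on the lid, 70 mm from the hinge axis; with the lid shut 15 mm behind the bed's centre and 89 mm above the bench.
- clamp_bar (a point): middle of the bail's bar, 92 mm from its pivot axis. The bar runs 220 mm along the incubator's y; its middle 90 mm carries a black rubber sleeve 13 mm thick, the rest is 8 mm steel rod. Clamped, it lies 77 mm in front of the bed's centre, 89 mm above the bench.
- bottle: bystander: white reagent bottle, 68 mm diameter, 170 mm tall, standing; origin under its centre
- beaker: bystander: glass beaker, 68 mm diameter, 90 mm tall, standing; origin under its centre
- scale: bystander: flat black pocket scale 66 x 120 x 19 mm with a steel pan, lying on the bench; origin under its centre
There are look-alikes about, which are no part of the job. Leave any orange or pink look-alike of the tray alone.

How it is judged (in metres and radians):
On the way, in this order (a step that is already met when the one before it is completed fails the run):
1. the tray lies flat on the bed in the well, let go, with the lid still open (z of tray in the frame of incubator below 0.0495 m and horizontal distance between tray and incubator below 0.007 m and angle between the x axis of tray and the y axis of incubator, either way round below 0.1 rad and angle between tray's own z axis and vertical below 0.04 rad and contact force between tray and the fingers below 0.1 N and value of joint lid above 1 rad), for 0.2 s.
2. the lid is shut, with the clamp handle still up (value of joint lid below 0.05 rad and value of joint clamp above 0.8 rad), for 0.1 s.
At the end, for the whole second after the job is handed in: the tray lies flat on the bed in the incubator's well (underside within 3.5 mm of the bed, centre within 7 mm, lengthwise within 0.1 rad), at rest; the lid is shut (under 0.05 rad), the clamp handle is all the way down (under 0.1 rad), and the next tray is still in the rack (z of tray in the frame of incubator between 0.042 and 0.0495 m and horizontal distance between tray and incubator below 0.007 m and angle between the x axis of tray and the y axis of incubator, either way round below 0.1 rad and angle between tray's own z axis and vertical below 0.04 rad and value of joint lid below 0.05 rad and value of joint clamp below 0.1 rad and distance between tray_b and rack below 0.05 m and linear speed of tray below 0.02 m/s); the robot touches nothing.
It fails at once if the tray is tipped by more than 0.3 rad (angle between tray's own z axis and vertical above 0.3 rad).
It fails at once if the tray is dropped (out of the fingers, it moves faster than 0.3 m/s) (contact force between tray and the fingers below 1 N and linear speed of tray above 0.3 m/s).
It fails at once if the clamp handle is swung down (under 0.8 rad) while the lid is not shut (over 0.15 rad) (value of joint clamp below 0.8 rad and value of joint lid above 0.15 rad).
It fails at once if the next tray is shifted by more than 20 mm (distance of tray_b from where it was at the start of the episode above 0.02 m).
It fails at once if the bottle, the beaker or the scale is shifted by more than 30 mm or tipped over (distance of any of bottle, beaker, scale from where it was at the start of the episode above 0.03 m or angle between any of bottle, beaker, scale's own z axis and vertical above 0.3 rad).
It also fails if it takes over 69 s, if anything falls off the work surface, if the arm or the gripper's body presses on something with over 40 N, if the wrist force passes 120 N, or if a joint passes its speed limit or range.

### The arm

A 6-joint arm with a two-finger parallel gripper is mounted at the origin on the work surface. World frame = base frame: x ahead of the robot, y to its left, z up, the work surface at z = 0. Lengths are in mm, angles in rad, forces in N, time in s.
With the tool pointing down it reaches from about 350 to 775 mm from the base axis. Payload 7.3 kg.
Tool frame: the origin (TCP) lies midway between the tips of the shut fingers; the grasp point (between the pads) lies 19 mm behind it; z points along the fingers, y is the line along which they close (so a half turn about z gives the same grasp; the last joint's range is limited). The gripper opens to 92 mm and grips with 3 to 60 N. Pads are 19 mm wide; open, the fingers measure 130 mm over their backs; the gripper's body (75 mm by 190 mm) begins 47 mm behind the grasp point.
Start: joints at [1.154, 0.342, 1.524, -0, 1.275, -0.146], TCP at [140.424, 505.893, 206.041] pointing down, gripper open.
Joint ranges: [-2.53, 2.53], [-0.77, 2.02], [0.04, 2.7], [-1, 4.14], [0.28, 2.66], [-3.11, 3.11]. Speed limits (rad/s): [2.57, 2.57, 3.14, 3.14, 3.14, 3.14].

### API

Orientations are given as [roll, pitch, yaw] about the fixed x, y, z axes, in that order (R = Rz(yaw) Ry(pitch) Rx(roll)).
In Python, from plant import bot gives the robot as it stands.
- The arm moves only by the tool servo_tool, never from a script. Its argument "deltas" is a list of rows, each a list of 2 entries, a list of its own where there are three numbers: the shift along the tool's x, y, z in m, then the turn, a rotation vector about the tool's x, y, z in degrees. A call has 1 to 20 rows; each row shifts and turns the commanded pose from where the row before left it, along the tool's axes as they then stand; what a row does not reach is not made up. A row lasts 1/8 s, in which the tool goes at most 62.5 mm and 10.7 degrees, less where a joint would pass 70% of its speed; a pose out of reach is approached as far as the arm can. A call with a gripper value outside its range is refused whole. "fingers" is the opening, from 0 (shut) to 1 (fully open), set as the call begins (left out, the last holds). The fingers move at their own pace and stop on an object; the grip force is fixed at half the most. Time passes only in rows, so rows that do not move let the fingers close. It gives the time, the measured TCP pose, the force, the opening and the grip force at its end, in the units of the state.
- bot.get_obs(): the state, without advancing time (a new reading comes with each control period).
- bot.capture(name): name is "scene" or "top"; returns the picture (480x640x3 uint8, red, green, blue); there is no depth.
- bot.camera_model(name): a dict with "mtx" (3x3 intrinsics, pixels), "xyz" and "rotation" of the camera in the world. Camera axes: x right, y down, z forward; pixel columns grow to the right and rows downward; lengths in mm; the calibration is good to about 2 mm. A picture is of the moment at which its call begins. camera_model takes no time and is no camera call.
- bot.close_job(): hands the job in; it is judged then, once.
The state is a dict: "time": time; "joint_positions": joint angles; "dq": joint speeds; "tau": joint torques, N m; "tool_pos": TCP position; "tcp_rot": TCP orientation; "contact_force": force on the tool from outside, world axes, zero at the start; "moment": the same for the moment, N m; "grip_width": finger opening in mm; "finger_force": force on a finger pad.
Only numpy, scipy, OpenCV 4.12 (cv2) and the standard library are available. Lean on these libraries where they do the work, as an engineer would, in place of code of your own. Each camera call takes 0.05 s, during which the arm holds its last target. There are 200 camera calls.

## Working session

There is one attempt and no reset: what is moved stays moved. The work goes in short steps, Python scripts to look and compute and a tool call to move; the robot and the scene stay as the last step left them, time stands still between calls to the robot, and variables do not carry over. Pictures are saved under pics/ and viewed, at most 10 in all, crops included, and the job is handed in when it is done.

Besides the shell and the picture viewer there is one more tool, called after "Call:" as name(argument=value, ...), one argument or row to a line, values as JSON. servo_tool: Moves the arm, as the interface text tells. Its arguments: {"type":"object","properties":{"deltas":{"type":"array"},"fingers":{"type":"number"}},"required":["deltas"]}

```bash
mkdir -p pics; ls; python3 - <<'E'
from plant import bot
import cv2
for n in("scene","top"):
    cv2.imwrite(f"pics/{n}0.png",bot.capture(n)[:,:,::-1]); m=bot.camera_model(n); print(n,m)
print(bot.get_obs())
E
```

```text
pics
scene {'mtx': array([[471.26967529,   0.        , 313.6383572 ],
       [  0.        , 471.26967529, 239.30137897],
       [  0.        ,   0.        ,   1.        ]]), 'xyz': array([1150.25446684,  898.96005953,  792.73593763]), 'rotation': array([-2.14834941, -0.01832024,  2.52183909])}
top {'mtx': array([[498.88120675,   0.        , 320.58740032],
       [  0.        , 498.88120675, 241.15891908],
       [  0.        ,   0.        ,   1.        ]]), 'xyz': array([ 244.17115396,    3.29512375, 1389.01253509]), 'rotation': array([-2.94716225e+00, -9.53944708e-04, -1.59648652e+00])}
{'time': 0.1, 'joint_positions': array([ 1.15402693e+00,  3.42672927e-01,  1.52493211e+00, -1.46181607e-05,
        1.27537512e+00, -1.46018365e-01]), 'dq': array([-0.00044221, -0.00140113, -0.00406882,  0.00016319, -0.00182736,
        0.00016796]), 'tau': array([ 1.25412906e-03, -4.31999803e+01, -2.44696748e+01,  7.17263133e-02,
        5.26216964e-02, -3.20742208e-05]), 'tool_pos': array([140.24700425, 505.51638353, 205.40044658]), 'tcp_rot': array([-3.14021788e+00, -1.88051392e-04,  2.87084576e+00]), 'contact_force': array([-0.03144253,  0.55973526, -0.00365277]), 'moment': array([ 0.01162554,  0.02040041, -0.0029707 ]), 'finger_force': 0.0, 'grip_width': 91.56014742663598}
```

View pics/scene0.png

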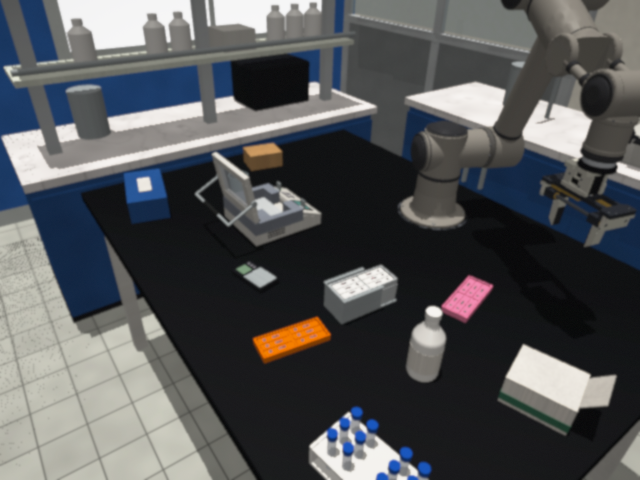

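View pics/top0.png

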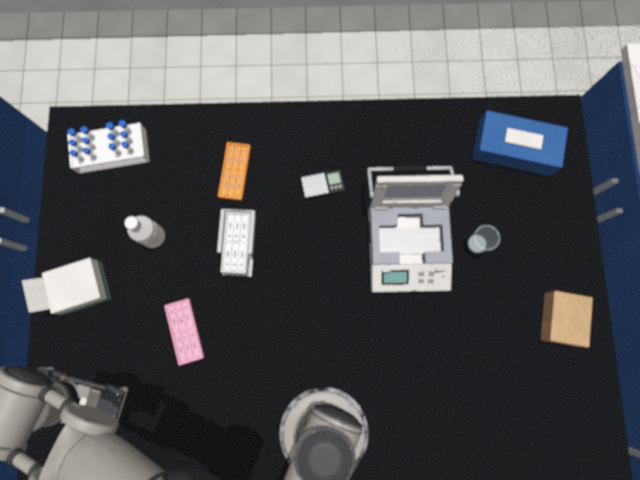

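The top view shows the rack with its tray at (237,242), the incubator at (411,235) with its lid open, the beaker at (485,238), the bottle at (148,232) and the scale at (322,184). Next I'll enlarge the rack and the incubator.

```bash
cat > h.py <<'E'
import numpy as np, cv2
from scipy.spatial.transform import Rotation as R
from plant import bot
def ray(n,uv):
    m=bot.camera_model(n); uv=np.atleast_2d(uv)
    d=np.c_[uv,np.ones(len(uv))]@np.linalg.inv(m["mtx"]).T@R.from_euler("xyz",m["rotation"]).as_matrix().T
    return m["xyz"],d
def plane(n,uv,z):
    o,d=ray(n,uv); return o+d*((z-o[2])/d[:,2])[:,None]
def proj(n,p):
    m=bot.camera_model(n); q=(np.atleast_2d(p)-m["xyz"])@R.from_euler("xyz",m["rotation"]).as_matrix()@m["mtx"].T
    return q[:,:2]/q[:,2:]
E
python3 - <<'E'
import cv2,numpy as np
t=cv2.imread("pics/top0.png"); s=cv2.imread("pics/scene0.png")
def c(i,x,y,w,h,k=6):
    o=cv2.resize(i[y:y+h,x:x+w],None,fx=k,fy=k,interpolation=cv2.INTER_CUBIC)
    for a in range(x-x%10+10,x+w,10): cv2.putText(o,str(a),((a-x)*k,8),0,.3,(0,255,255)); cv2.line(o,((a-x)*k,10),((a-x)*k,15),(0,255,255))
    for a in range(y-y%10+10,y+h,10): cv2.putText(o,str(a),(0,(a-y)*k),0,.3,(0,255,255)); cv2.line(o,(20,(a-y)*k),(26,(a-y)*k),(0,255,255))
    return o
A=c(t,210,200,52,100); B=c(t,362,200,80,100)
cv2.imwrite("pics/crop0.png",np.hstack([A,B]))
E
```

```text
(no output)
```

View pics/crop0.png

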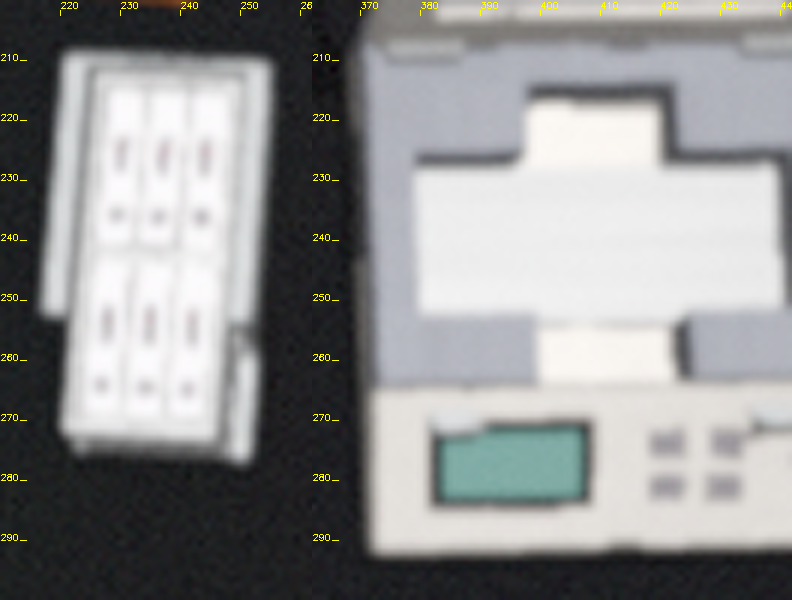

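The crop shows the tray's corners near (225,212), (249.5,213), (219.5,272.5) and (246,274.5). The well's rims lie near rows 225.5 and 252, its left edge is at column 378.5, and the deck ends in front at row 263.5. Now I'll measure these by sub-pixel line fits.

```bash
cat > m.py <<'E'
from h import *
t=cv2.imread("pics/top0.png").astype(float)
blu=t[:,:,0]-t[:,:,2]; g=cv2.cvtColor(t.astype(np.uint8),6).astype(float)
def cross(p,lev):  # first subpixel crossing
    s=np.sign(p-lev); i=np.where(s[1:]*s[:-1]<0)[0]
    return i+(lev-p[i])/(p[i+1]-p[i])
def show(n,f,lev,rows=None,cols=None,a=0,b=0):
    for k in (rows or cols):
        p=f[k,a:b] if rows else f[a:b,k]
        print(n,k,np.round(cross(p,lev)+a,1))
print("deck blue",blu[245,372],blu[225,390],blu[240,410],blu[225,410],"g",g[245,372],g[222,390],g[240,410],g[280,374])
show("B cols",blu,9,cols=[374,384,388,392,430,434,438,444],a=205,b=285)
show("B rows",blu,9,rows=[218,222,230,235,240,245,256,260],a=360,b=470)
show("G row",g,90,rows=[240,260,275,285],a=355,b=470)
show("G col",g,90,cols=[380,400,420,440],a=270,b=310)
for r in [215,222,230,240,248,258,262,266,270]: print(r,g[r,214:258].astype(int))
for c in [222,226,235,240,244]: print(c,g[204:216,c].astype(int),g[266:282,c].astype(int))
E
python3 m.py
```

```text
deck blue 9.0 11.0 1.0 -8.0 g 141.0 183.0 236.0 224.0
B cols 374 [262.7]
B cols 384 [210.3 225.2 272.1 283.3]
B cols 388 [208.5 224.5 262.5 271.7 283.3]
B cols 392 [262.5 270.6 283.3]
B cols 430 [207.5 224.3 252.5]
B cols 434 [224.3 261.5]
B cols 438 [209.5 224.3 252.7 261.2]
B cols 444 [208.8]
B rows 218 [370.9 395.5 422.3]
B rows 222 []
B rows 230 [371.3 377.5 441.8]
B rows 235 [370.8 442.7 448.7]
B rows 240 [371.5 377.7 442.5 450.7 467.8]
B rows 245 [442.8 451.3 468.5]
B rows 256 [372.3 424.3 451.5]
B rows 260 [372.3 397.7 424.8]
G row 240 [370.6 451.4 467.7]
G row 260 [370.8 452.6]
G row 275 [370.4 451.8]
G row 285 [370.6 451.4]
G col 380 [292.4]
G col 400 [291.8]
G col 420 [291.6]
G col 440 [291.2]
215 [ 34  29  24  30  35  76 152 202 214 201 163 168 202 210 226 239 240 239
 235 228 218 223 231 233 231 230 226 213 218 228 232 231 231 229 225 218
 200 208 218 208 168 100  50  29]
222 [ 33  26  33  28  60 144 199 215 204 170 157 193 212 226 240 239 235 238
 243 241 241 244 243 238 240 245 244 240 243 241 238 243 247 244 230 210
 205 212 215 194 145  80  41  31]
230 [ 33  29  29  4
[... 1168 characters left out ...]
27 229 230 232 231 231 231 230 227 228 229 225 208 165 144 179 206
 211 183 114  55  31  31  32  35]
222 [ 29  30  29  51 109 170 203 215 215 215 214 214] [209 207 208 211 217 205 164 126 107  73  39  27  32  29  36  29]
226 [ 27  37  30  46 101 155 172 166 186 203 206 202] [245 249 243 237 232 216 174 127  99  67  37  29  32  33  34  28]
235 [ 32  36  27  38  77 129 153 161 189 205 210 223] [243 250 247 239 230 222 200 152 107  78  48  29  31  31  25  30]
240 [ 33  32  25  36  62 114 151 165 181 198 209 226] [236 247 247 238 230 230 214 166 113  84  58  38  30  29  26  30]
244 [ 29  34  26  33  50  94 141 165 181 202 218 232] [226 227 228 225 225 226 211 172 126  96  62  36  27  26  33  27]
```

```bash
python3 - <<'E'
from h import *
P=lambda uv,z: plane("top",uv,z)[:,:2]
def ang(a): d=a[-1]-a[0]; return np.degrees(np.arctan2(d[1],d[0]))
c=P([[232.6,270],[233.75,258]],68); print("tray axis",c,ang(c))
w=P([[216.5,248],[217.2,240],[218,230],[218.7,222],[219.6,215]],72); print("rack wall L",w,ang(w))
w=P([[219.6,270],[220,266],[220.4,262],[220.7,258]],68); print("tray L",w,ang(w))
w=P([[245.6,270],[246,266],[246.3,262],[246.8,258]],68); print("tray R",w,ang(w))
w=P([[222,272.2],[235,272.8],[244,273.2]],68); print("front",w,ang(w))
w=P([[222,207.9],[240,209]],72); print("rack back outer",w,ang(w))
w=P([[411.2,260],[408.9,218]],80); print("bay mids",w,ang(w))
w=P([[377.7,238],[442.5,238]],80); print("well L R",w,ang(w),w.mean(0))
w=P([[410,224.4],[410,252.6]],80); print("well rear front",w,w.mean(0))
for n,uv in (("deck front",[[374,262.7],[388,262.5],[434,261.5],[438,261.2]]),("rear rim",[[388,224.5],[438,224.3]]),("panel",[[380,292.4],[440,291.2]])):
    w=P(uv,80); print(n,w,ang(w))
# same in the scene camera
for n,p in (("traycorner",[]),): pass
E
python3 - <<'E'
import cv2,numpy as np
s=cv2.imread("pics/scene0.png")
def c(i,x,y,w,h,k):
    o=cv2.resize(i[y:y+h,x:x+w],(w*k,h*k),interpolation=cv2.INTER_CUBIC)
    for a in range(x-x%10+10,x+w,10): cv2.putText(o,str(a),((a-x)*k,8),0,.3,(0,255,255)); cv2.line(o,((a-x)*k,10),((a-x)*k,15),(0,255,255))
    for a in range(y-y%10+10,y+h,10): cv2.putText(o,str(a),(0,(a-y)*k),0,.3,(0,255,255)); cv2.line(o,(20,(a-y)*k),(26,(a-y)*k),(0,255,255))
    return o
A=c(s,318,255,85,70,4);B=c(s,190,148,135,100,4);A=cv2.copyMakeBorder(A,0,B.shape[0]-A.shape[0],0,0,0)
cv2.imwrite("pics/crop1.png",np.hstack([A[:,:255],B]) if 0 else cv2.resize(np.hstack([A,B]),(800,int(400*800/880))))
E
```

```text
tray axis [[431.77124275 232.03954028]
 [464.12506815 229.22982697]] -4.963302824406
rack wall L [[491.81790813 275.01719022]
 [513.67006604 273.45383574]
 [541.18540211 271.68823658]
 [563.35114935 270.10309296]
 [582.84235491 267.92672949]] -4.454130473788362
tray L [[432.65745305 266.70512365]
 [443.40830556 265.78121049]
 [454.19283973 264.85440277]
 [465.01805674 264.19259409]] -4.439630173827011
tray R [[430.88498806 197.37222039]
 [441.63360766 196.33981775]
 [452.42273832 195.57169476]
 [463.23203444 194.26529343]] -5.486417038069769
front [[426.58030549 260.2317361 ]
 [424.0838417  225.58358118]
 [422.39740968 201.60503726]] -94.08102193732994
rack back outer [[602.62046912 261.65513955]
 [598.27588532 212.5956844 ]] -95.06077025393917
bay mids [[ 444.72062841 -243.76421842]
 [ 559.4387551  -244.52734175]] -0.3811350709217648
well L R [[ 506.54130521 -157.68958371]
 [ 502.11641124 -331.20400919]] -91.46081693804172 [ 504.32885822 -244.44679645]
well rear front [[ 541.65924147 -246.42725236]
 [ 464.71211299 -241.78093066]] [ 503.18567723 -244.10409151]
deck front [[ 440.00520557 -144.68389493]
 [ 439.59230638 -181.8325883 ]
 [ 439.1534464  -304.01173244]
 [ 439.68609553 -314.68223423]] -90.1075518573111
rear rim [[ 542.89200574 -187.18781333]
 [ 540.01473201 -321.83174879]] -91.22419590345436
panel [[ 360.98422922 -156.76120934]
 [ 360.09647842 -314.26580505]] -90.32293556322918
```

View pics/crop1.png

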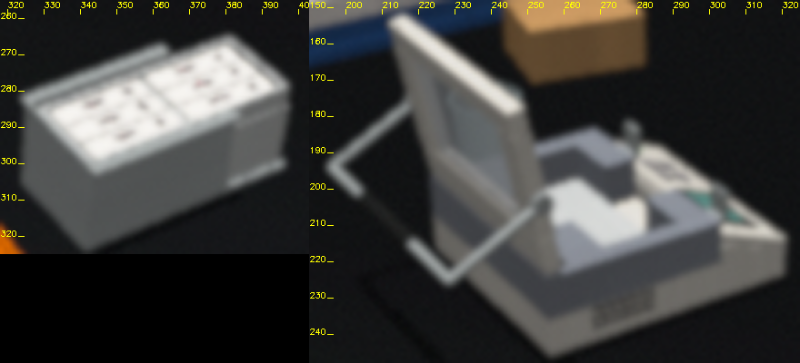

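The scene crop shows the rack's trays all aligned and the lid leaning slightly back. The bail hangs behind the lid, its bar running from (195,192) to (228,226).

The gripper body reaches ±95 mm along the closing axis and would graze the open lid, so I'll nudge the lid further back when placing the tray. My plan is to pull the tray about 60 mm forward while gripped at its front end. I then regrasp it at the middle, carry it over and lower it.

```bash
cat >> h.py <<'E'
def st():
    o=bot.get_obs(); print("t",round(o["time"],2),"p",o["tool_pos"].round(1),"rot",np.degrees(o["tcp_rot"]).round(2),"F",o["contact_force"].round(1),"w",round(o["grip_width"],1),"ff",round(o["finger_force"],1)); return o
def go(xyz,yaw):
    "turn (deg, tool rotvec) to point down at yaw, then shift in the turned tool frame (mm)"
    o=bot.get_obs(); A=R.from_euler("xyz",o["tcp_rot"]); B=R.from_euler("xyz",[np.pi,0,np.radians(yaw)])
    print("turn",np.degrees((A.inv()*B).as_rotvec()).round(2),"shift",B.inv().apply(np.array(xyz)-o["tool_pos"]).round(1))
E
python3 - <<'E'
from h import *
st(); go([458,230,206],175.4)
print("bottle/beaker/scale",plane("top",[[152,240],[486,240],[322,184]],10).round(0))
# lid: scene points of top outer edge, bar ends
inc=np.array([505,-244.,0])
for a in (1.62,1.7,1.78):
    top=inc+[85+153*-np.cos(a),0,83+153*np.sin(a)]
    e=[top+[0,104,0],top-[0,104,0]]; print(a,proj("scene",e).round(1).tolist(),proj("top",e).round(1).tolist())
E
```

```text
t 0.1 p [140.2 505.5 205.4] rot [-1.7992e+02 -1.0000e-02  1.6449e+02] F [-0.   0.6 -0. ] w 91.6 ff 0.0
turn [ -0.08  -0.02 -10.91] shift [-338.8 -249.1   -0.6]
bottle/beaker/scale [[ 531.  470.   10.]
 [ 507. -471.   10.]
 [ 683.  -13.   10.]]
1.62 [[253.4, 175.7], [219.3, 150.7]] [[375.9, 188.2], [462.1, 186.1]]
1.7 [[249.4, 177.1], [215.6, 151.9]] [[375.6, 183.5], [461.6, 181.4]]
1.78 [[245.5, 178.9], [212.0, 153.4]] [[375.3, 179.0], [461.0, 176.9]]
```

Call:
servo_tool(
  deltas=[
    [[0,0,0],[0,0,-5.45]],
    [[0,0,0],[0,0,-5.45]],
    [[-0.034,-0.025,0],[0,0,0]],
    [[-0.034,-0.025,0],[0,0,0]],
    [[-0.034,-0.025,0],[0,0,0]],
    [[-0.034,-0.025,0],[0,0,0]],
    [[-0.034,-0.025,0],[0,0,0]],
    [[-0.034,-0.025,0],[0,0,0]],
    [[-0.034,-0.025,0],[0,0,0]],
    [[-0.034,-0.025,0],[0,0,0]],
    [[-0.034,-0.025,0],[0,0,0]],
    [[-0.033,-0.024,0],[0,0,0]],
    [[0,0,0.03],[0,0,0]],
    [[0,0,0.03],[0,0,0]],
    [[0,0,0.03],[0,0,0]],
  ],
  fingers=1,
)

```text
time: 1.98
tool_pos: [458.1, 230.1, 114.8]
tcp_rot: [-3.141, -0.001, 3.061]
contact_force: [-0.2, 0.8, 0.1]
grip_width: 91.7
finger_force: 0.0
```

```bash
python3 - <<'E'
from h import *
st(); go([458,230,55],175.4)
t=bot.capture("top"); s=bot.capture("scene")
A=cv2.resize(t[180:300,190:300],None,fx=3.6,fy=4); B=cv2.resize(s[215:335,290:410],None,fx=3.3,fy=4)
cv2.imwrite("pics/c2.png",np.hstack([A,B])[:,:,::-1])
E
```

```text
t 1.98 p [458.1 230.1 114.8] rot [-1.7999e+02 -3.0000e-02  1.7536e+02] F [-0.2  0.8  0.1] w 91.7 ff 0.0
turn [-0.01 -0.03 -0.04] shift [ 0.1 -0.2 59.8]
```

View pics/c2.png

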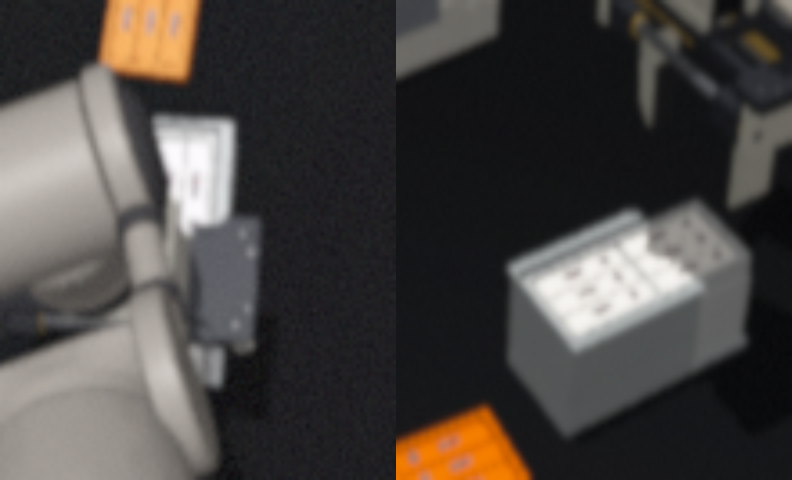

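The open fingers straddle the tray's free front end, at crop (650,120) and (735,205) in the scene view. I'll go down and grip only the top tray.

Call:
servo_tool(
  deltas=[
    [[0,0,0.02],[0,0,0]],
    [[0,0,0.02],[0,0,0]],
    [[0,0,0.01],[0,0,0]],
    [[0,0,0.0085],[0,0,0]],
    [[0,0,0],[0,0,0]],
  ],
)

```text
time: 2.7
tool_pos: [458.3, 230.4, 57.6]
tcp_rot: [-3.142, -0.0, 3.061]
contact_force: [-0.2, 0.1, 0.6]
grip_width: 92.0
finger_force: 0.0
```

Call:
servo_tool(
  deltas=[
    [[0,0,0],[0,0,0]],
    [[0,0,0],[0,0,0]],
    [[0,0,0],[0,0,0]],
    [[0,0,0],[0,0,0]],
    [[0,0,0],[0,0,0]],
  ],
  fingers=0,
)

```text
time: 3.32
tool_pos: [458.3, 230.4, 57.6]
tcp_rot: [3.142, 0.0, 3.061]
contact_force: [0.1, 0.4, -0.2]
grip_width: 46.4
finger_force: 0.0
```

The fingers closed past 66 mm without touching anything, so I'll look.

```bash
python3 - <<'E'
from h import *
o=st()
s=bot.capture("scene"); x0,y0=300,215
B=cv2.resize(s[y0:y0+120,x0:x0+150],None,fx=5.2,fy=4.9)
for p in ([458.3,230.4,57.6],[458.3,254,57.6],[458.3,207,57.6],[458,263,68],[458,197,68]):
    u=proj("scene",p)[0]; cv2.circle(B,(int((u[0]-x0)*5.2),int((u[1]-y0)*4.9)),3,(255,0,0),-1); print(p,u.round(1))
cv2.imwrite("pics/c3.png",B[:,:,::-1])
E
```

```text
t 3.33 p [458.3 230.4  57.6] rot [180.     0.   175.39] F [ 0.1  0.4 -0.2] w 46.4 ff 0.0
[458.3, 230.4, 57.6] [377.3 279.5]
[458.3, 254, 57.6] [383.6 284.3]
[458.3, 207, 57.6] [371.2 274.8]
[458, 263, 68] [386.6 282.8]
[458, 197, 68] [369.  269.6]
```

View pics/c3.png

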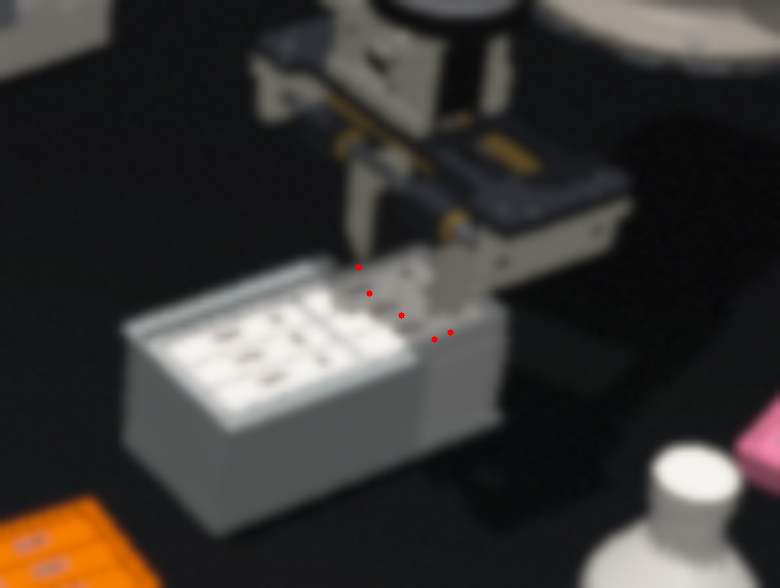

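The near fingertip shows at crop (465,315), above the tray's top, although the reported TCP is 10 mm below it. I'll work out the fingertips' true height from the pictures.

```bash
python3 - <<'E'
from h import *
# near finger bottom observed: now (w46) and before (w92,z114.8); far finger too. intersect ray with plane tool-x = 458 approx
for n,uv,x in (("now near",[300+465/5.2,215+315/4.9],458),("now far",[300+360/5.2,215+255/4.9],458),("pre near",[290+(740-396)/3.3,215+208/4],458),("pre far",[290+(648-396)/3.3,215+127/4],458),
   ("tray corner back-left",[300+235/5.2,215+428/4.9],0),("tray corner front-left",[300+505/5.2,215+312/4.9],0),("bench corner BL",[300+220/5.2,215+533/4.9],-1)):
    o,d=ray("scene",[uv]); d=d[0]
    if x>0: print(n,(o+d*(x-o[0])/d[0]).round(1))
    else:
        for z in ((72,68,52) if x==0 else (0,)): print(n,z,(o+d*(z-o[2])/d[2]).round(1))
E
```

```text
now near [458.  270.7  84.1]
now far [458.  196.9  76.1]
pre near [458.  280.7 127.5]
pre far [458.  179.3 129. ]
tray corner back-left 72 [592.2 266.1  72. ]
tray corner back-left 68 [589.1 262.6  68. ]
tray corner back-left 52 [576.7 248.5  52. ]
tray corner front-left 72 [428.5 269.   72. ]
tray corner front-left 68 [424.5 265.5  68. ]
tray corner front-left 52 [408.5 251.5  52. ]
bench corner BL 0 [591.7 260.6   0. ]
```

Call:
servo_tool(
  deltas=[
    [[0,0,0],[0,0,0]],
  ],
  fingers=1,
)

```text
time: 3.5
tool_pos: [458.3, 230.4, 57.5]
tcp_rot: [3.142, -0.0, 3.061]
contact_force: [0.3, -0.2, -0.2]
grip_width: 48.4
finger_force: 0.0
```

The tray's location is confirmed, but the fingertips sit about 14–18 mm above the reported TCP, probably because they swing back as the fingers open. I'll touch the rim lightly at nearly the gripping width to calibrate.

Call:
servo_tool(
  deltas=[
    [[0,0,0],[0,0,0]],
    [[0,0,0],[0,0,0]],
    [[0,0,0],[0,0,0]],
    [[0,0,0.002],[0,0,0]],
    [[0,0,0.002],[0,0,0]],
  ],
  fingers=0.66,
)

```text
time: 4.12
tool_pos: [458.2, 230.4, 53.4]
tcp_rot: [3.142, -0.0, 3.061]
contact_force: [-0.6, -0.4, 0.1]
grip_width: 60.3
finger_force: 0.0
```

Call:
servo_tool(
  deltas=[
    [[0,0,0.001],[0,0,0]],
    [[0,0,0.001],[0,0,0]],
  ],
)

```text
time: 4.38
tool_pos: [458.2, 230.4, 51.4]
tcp_rot: [3.142, -0.0, 3.061]
contact_force: [0.1, 0.5, 0.4]
grip_width: 60.8
finger_force: 0.0
```

Call:
servo_tool(
  deltas=[
    [[0,0,0.001],[0,0,0]],
    [[0,0,0.001],[0,0,0]],
  ],
)

```text
time: 4.62
tool_pos: [458.3, 230.4, 49.5]
tcp_rot: [3.142, 0.0, 3.061]
contact_force: [0.4, 0.4, -0.1]
grip_width: 60.3
finger_force: 0.0
```

Call:
servo_tool(
  deltas=[
    [[0,0,0.001],[0,0,0]],
    [[0,0,0.001],[0,0,0]],
  ],
)

```text
time: 4.88
tool_pos: [458.3, 230.4, 47.5]
tcp_rot: [3.141, 0.0, 3.061]
contact_force: [-0.4, 0.1, 5.9]
grip_width: 60.5
finger_force: 2.9
```

Call:
servo_tool(
  deltas=[
    [[0,0,0.001],[0,0,0]],
    [[0,0,0.001],[0,0,0]],
  ],
)

```text
time: 5.12
tool_pos: [458.4, 230.4, 47.2]
tcp_rot: [3.141, 0.001, 3.061]
contact_force: [-5.7, -1.8, 22.6]
grip_width: 60.5
finger_force: 11.3
```

Call:
servo_tool(
  deltas=[
    [[0,0,0.001],[0,0,0]],
    [[0,0,0.001],[0,0,0]],
  ],
)

```text
time: 5.38
tool_pos: [458.6, 230.6, 46.8]
tcp_rot: [3.141, 0.002, 3.061]
contact_force: [-10.7, -1.9, 36.8]
grip_width: 60.3
finger_force: 20.4
```

The tips touch the rim at a TCP height of 47.6, so at this width they are about 20 mm behind the TCP. I'll back up, open, go down to a TCP height of about 35 and grip.

Call:
servo_tool(
  deltas=[
    [[0,0,-0.01],[0,0,0]],
    [[0,0,0],[0,0,0]],
    [[0,0,0],[0,0,0]],
    [[0,0,0],[0,0,0]],
    [[0,0,0],[0,0,0]],
  ],
  fingers=1,
)

```text
time: 6.0
tool_pos: [458.1, 230.4, 53.1]
tcp_rot: [-3.141, -0.001, 3.061]
contact_force: [-0.0, -0.5, -0.5]
grip_width: 91.7
finger_force: 0.0
```

```bash
python3 - <<'E'
from h import *
st(); go([458,230.4,35],175.4)
E
```

```text
t 6.0 p [458.1 230.4  53.1] rot [-1.7999e+02 -4.0000e-02  1.7538e+02] F [-0.  -0.5 -0.5] w 91.7 ff 0.0
turn [-0.01 -0.04 -0.02] shift [ 0.1  0.  18.1]
```

Call:
servo_tool(
  deltas=[
    [[0,0,0.006],[0,0,0]],
    [[0,0,0.006],[0,0,0]],
    [[0,0,0.006],[0,0,0]],
    [[0,0,0],[0,0,0]],
  ],
)

```text
time: 6.5
tool_pos: [457.8, 230.3, 34.8]
tcp_rot: [-3.141, -0.001, 3.061]
contact_force: [-0.6, -0.9, 0.2]
grip_width: 91.9
finger_force: 0.0
```

Call:
servo_tool(
  deltas=[
    [[0,0,0],[0,0,0]],
    [[0,0,0],[0,0,0]],
    [[0,0,0],[0,0,0]],
    [[0,0,0],[0,0,0]],
  ],
  fingers=0.5,
)

```text
time: 7.0
tool_pos: [458.3, 230.3, 35.7]
tcp_rot: [-3.141, 0.0, 3.061]
contact_force: [-1.6, -1.1, 1.5]
grip_width: 65.9
finger_force: 30.0
```

Call:
servo_tool(
  deltas=[
    [[0.004,0,0],[0,0,0]],
    [[0.008,0,0],[0,0,0]],
    [[0.008,0,0],[0,0,0]],
    [[0.008,0,0],[0,0,0]],
    [[0.008,0,0],[0,0,0]],
    [[0.008,0,0],[0,0,0]],
    [[0.008,0,0],[0,0,0]],
    [[0.007,0,0],[0,0,0]],
    [[0.003,0,0],[0,0,0]],
    [[0,0,0],[0,0,0]],
  ],
)

```text
time: 8.25
tool_pos: [395.8, 235.5, 35.6]
tcp_rot: [-3.142, -0.001, 3.061]
contact_force: [-1.1, 1.3, 4.7]
grip_width: 65.5
finger_force: 30.0
```

Call:
servo_tool(
  deltas=[
    [[0,0,0],[0,0,0]],
    [[0,0,0],[0,0,0]],
    [[0,0,0],[0,0,0]],
    [[0,0,0],[0,0,0]],
  ],
  fingers=1,
)

```text
time: 8.75
tool_pos: [396.4, 235.4, 35.4]
tcp_rot: [-3.141, -0.0, 3.061]
contact_force: [-0.7, -0.0, -0.3]
grip_width: 91.4
finger_force: 0.0
```

```bash
python3 - <<'E'
from h import *
st()
t=bot.capture("top"); s=bot.capture("scene")
A=cv2.resize(t[180:300,190:300],None,fx=3.6,fy=4); B=cv2.resize(s[215:335,310:430],None,fx=3.3,fy=4)
cv2.imwrite("pics/c4.png",np.hstack([A,B])[:,:,::-1])
E
```

```text
t 8.75 p [396.4 235.4  35.4] rot [-1.7999e+02 -2.0000e-02  1.7538e+02] F [-0.7 -0.  -0.3] w 91.4 ff 0.0
```

View pics/c4.png

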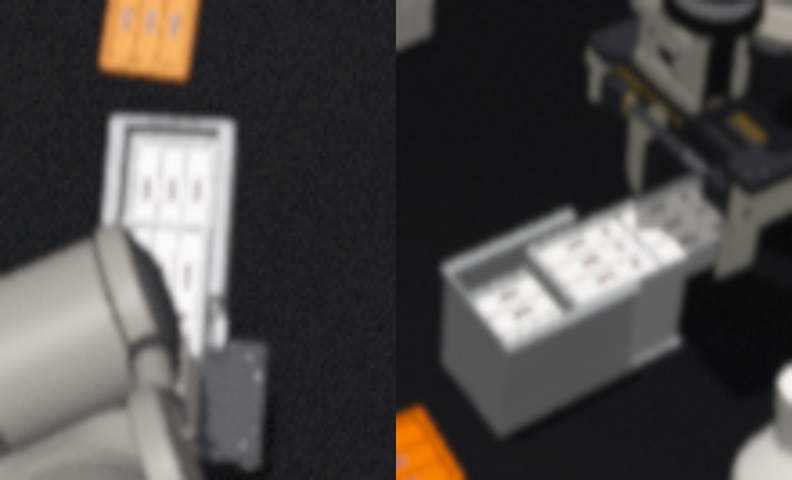

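The tray is out by about 62 mm and the next tray has stayed put. The loaded tray's back edge shows at about (165,228) in the top crop and (545,275) in the scene crop. I'll check its centre.

```bash
python3 - <<'E'
from h import *
print(plane("top",[[190+165/3.6,180+228/4]],68),plane("scene",[[310+(548-396)/3.3,215+272/4]],68))
t=cv2.cvtColor(bot.capture("top"),7).astype(int); print(t[228:248,230],t[228:248,234],t[228:248,238])
E
```

```text
[[521.47832979 224.05730208  68.        ]] [[521.22232885 220.88640069  68.        ]]
[205 216 233 246 250 250 243 228 220 234 246 246 229 198 142  85  53  53
  60  65] [240 237 232 232 237 239 238 231 226 234 245 249 250 250 249 243 230 203
 156 107] [210 220 237 247 250 250 246 240 230 230 238 243 245 245 242 237 233 233
 233 232]
```

Call:
servo_tool(
  deltas=[
    [[-0.012,0,0],[0,0,0]],
    [[-0.012,0,0],[0,0,0]],
    [[-0.012,0,0],[0,0,0]],
    [[-0.01,0,0],[0,0,0]],
    [[0,0,0],[0,0,0]],
  ],
)

```text
time: 9.52
tool_pos: [443.2, 231.6, 35.4]
tcp_rot: [3.141, 0.0, 3.06]
contact_force: [0.2, -0.2, 0.2]
grip_width: 91.9
finger_force: 0.0
```

Call:
servo_tool(
  deltas=[
    [[0,0,0],[0,0,0]],
    [[0,0,0],[0,0,0]],
    [[0,0,0],[0,0,0]],
    [[0,0,0],[0,0,0]],
  ],
  fingers=0.5,
)

```text
time: 10.02
tool_pos: [442.1, 231.8, 35.6]
tcp_rot: [3.142, -0.0, 3.061]
contact_force: [-0.8, -0.3, 1.1]
grip_width: 65.5
finger_force: 30.0
```

Call:
servo_tool(
  deltas=[
    [[0,0,-0.002],[0,0,0]],
    [[0,0,-0.004],[0,0,0]],
    [[0,0,-0.006],[0,0,0]],
    [[0,0,0],[0,0,0]],
  ],
)

```text
time: 10.52
tool_pos: [442.8, 231.8, 48.2]
tcp_rot: [3.141, 0.001, 3.061]
contact_force: [-0.6, 0.3, -2.4]
grip_width: 65.9
finger_force: 30.0
```

The wrist force shows the weight of one tray. I'll lift it, turn it and carry it over.

Call:
servo_tool(
  deltas=[
    [[0,0,-0.015],[0,0,0]],
    [[0,0,-0.025],[0,0,0]],
    [[0,0,-0.03],[0,0,0]],
    [[0,0,-0.025],[0,0,4]],
    [[0,0,-0.015],[0,0,8]],
    [[0,0,0],[0,0,9]],
    [[0,0,0],[0,0,9]],
    [[0,0,0],[0,0,9]],
    [[0,0,0],[0,0,9]],
    [[0,0,0],[0,0,9]],
    [[0,0,0],[0,0,9]],
    [[0,0,0],[0,0,9]],
    [[0,0,0],[0,0,7]],
    [[0,0,0],[0,0,4]],
    [[0,0,0],[0,0,0]],
  ],
)

```text
time: 12.4
tool_pos: [442.4, 231.7, 158.3]
tcp_rot: [3.141, -0.0, 1.561]
contact_force: [0.4, 0.0, -2.0]
grip_width: 65.5
finger_force: 30.0
```

```bash
python3 - <<'E'
from h import *
st(); go([488,-244,165],89.4)
E
```

```text
t 12.4 p [442.4 231.7 158.3] rot [ 1.7996e+02 -2.0000e-02  8.9420e+01] F [ 0.4  0.  -2. ] w 65.5 ff 30.0
turn [ 0.04 -0.02  0.02] shift [-475.2   50.6   -6.7]
```

Call:
servo_tool(
  deltas=[
    [[-0.015,0,-0.0067],[0,0,0]],
    [[-0.03,0,0],[0,0,0]],
    [[-0.038,0.004,0],[0,0,0]],
    [[-0.038,0.006,0],[0,0,0]],
    [[-0.038,0.006,0],[0,0,0]],
    [[-0.038,0.006,0],[0,0,0]],
    [[-0.038,0.006,0],[0,0,0]],
    [[-0.038,0.006,0],[0,0,0]],
    [[-0.038,0.006,0],[0,0,0]],
    [[-0.038,0.005,0],[0,0,0]],
    [[-0.038,0.0056,0],[0,0,0]],
    [[-0.038,0,0],[0,0,0]],
    [[-0.03,0,0],[0,0,0]],
    [[-0.0152,0,0],[0,0,0]],
    [[-0.005,0,0],[0,0,0]],
    [[0,0,0],[0,0,0]],
  ],
)

```text
time: 14.4
tool_pos: [487.7, -243.5, 164.3]
tcp_rot: [-3.141, -0.001, 1.56]
contact_force: [-0.3, 0.5, -3.0]
grip_width: 65.8
finger_force: 30.0
```

```bash
python3 - <<'E'
from h import *
st()
t=bot.capture("top"); s=bot.capture("scene")
A=cv2.resize(t[170:300,350:480],None,fx=3,fy=3.6); B=cv2.resize(s[130:260,190:325],None,fx=3,fy=3.6)
cv2.imwrite("pics/c5.png",np.hstack([A,B])[:,:,::-1]);cv2.imwrite("pics/t5.png",t[:,:,::-1]);cv2.imwrite("pics/s5.png",s[:,:,::-1])
E
```

```text
t 14.4 p [ 487.7 -243.5  164.3] rot [-1.7999e+02 -3.0000e-02  8.9400e+01] F [-0.3  0.5 -3. ] w 65.8 ff 30.0
```

View pics/c5.png

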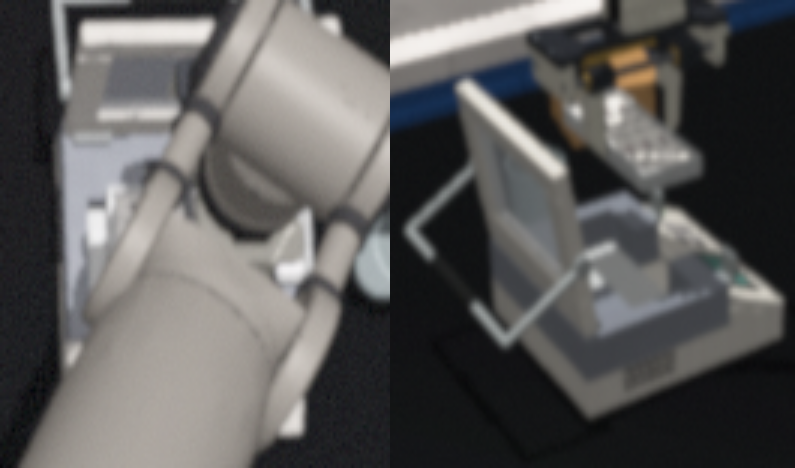

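The scene view shows the tray held level over the well, its near end at crop (700,165). The lid stands clear and the gripper body is well above the tray. Next I'll check the body-to-lid clearance and the tray's position along the gripper.

```bash
python3 - <<'E'
from h import *
o,d=ray("scene",[[190+145/3,130+42/3.6],[190+150/3,130+62/3.6]]); 
for k in d: print("body rear at y=-244:",(o+k*((-244-o[1])/k[1])).round(0),"x=583:",(o+k*((583-o[0])/k[0])).round(0))
print("tray left end top cam",plane("top",[[350+88/3,170+235/3.6]],196.7))
print("near-end top corners scene",plane("scene",[[190+(703-390)/3,130+155/3.6],[190+(640-390)/3,130+180/3.6]],196.7), "bottom z180.7",plane("scene",[[190+(703-390)/3,130+172/3.6]],180.7))
t=cv2.imread("pics/t5.png",0).astype(int)
for r in (228,232,236,240,244): print(r,t[r,368:396])
s=cv2.imread("pics/s5.png",0).astype(int)
for r in range(166,190,3): print(r,s[r,262:304])
inc=np.array([505,-244.,0])
for a in (1.66,1.7,1.74):
    top=inc+[85+153*-np.cos(a),0,83+153*np.sin(a)]; i=inc+[85-153*np.cos(a)-16*np.sin(a)+14*0,0,83+153*np.sin(a)-16*np.cos(a)]
    print(a,proj("scene",[top+[14*np.sin(a),104,14*np.cos(a)],top+[-2*np.sin(a),104,-2*np.cos(a)]]).round(1).tolist())
E
```

```text
body rear at y=-244: [ 584. -244.  296.] x=583: [ 583. -245.  295.]
body rear at y=-244: [ 580. -244.  278.] x=583: [ 583. -237.  281.]
tray left end top cam [[ 489.8262327  -147.64931286  196.7       ]]
near-end top corners scene [[ 449.48620423 -162.37160746  196.7       ]
 [ 525.30190676 -156.66078233  196.7       ]] bottom z180.7 [[ 448.75937903 -163.58483239  180.7       ]]
228 [ 33  50  79 125 167 179 181 182 180 180 182 188 195 199 199 197 188 189
 209 200 178 180 187 187 180 161 138 136]
232 [ 29  48  73 118 165 179 180 180 181 182 194 218 232 237 237 237 225 191
 160 154 159 175 182 173 158 164 182 190]
236 [ 29  45  68 110 154 179 184 184 175 151 154 193 224 234 236 231 216 187
 162 155 156 152 155 173 193 199 200 200]
240 [ 28  38  63 106 152 177 184 183 178 149 129 137 151 158 161 159 153 141
 133 135 152 167 176 180 185 188 189 190]
244 [ 37  72  94 105 146 175 184 180 166 144 127 133 151 157 158 150 141 136
 153 163 167 169 169 169 171 174 172 162]
166 [131 146 149 144 138 137 139 141 142 138 133 134 138 141 144 144 143 137
 127 118 114 104  83  55  34  21  19  18  16  
[... 654 characters left out ...]
113
 106  99  96  95  94  94  94  94  91  87  83  79  72  58  37  21  17  17
  17  18  17  17  17  18]
181 [18 18 17 18 20 23 27 32 46 65 81 91 93 94 93 96 97 95 86 76 66 59 53 47
 39 33 27 21 19 19 17 16 17 18 19 17 17 18 17 17 17 18]
184 [ 72  86  96 106 116 124 123 109  86  63  45  37  39  46  61  79  94  99
  84  54  28  18  17  17  17  16  16  15  16  19  17  18  17  17  16  16
  16  16  16  16  18  15]
187 [130 133 138 141 142 142 139 133 131 132 129 127 131 131 123 109  96  88
  90 101 104  96  84  74  61  42  28  19  17  17  16  17  17  18  17  17
  17  18  16  18  17  16]
1.66 [[246.9, 178.0], [252.0, 176.1]]
1.7 [[244.9, 178.9], [250.1, 176.8]]
1.74 [[243.0, 180.0], [248.1, 177.6]]
```

The lid stands at about 1.67, and the tray is centred in the grip within about 2 mm. I'll lower it to about 116 mm and use the gripper body to nudge the lid back gently.

Call:
servo_tool(
  deltas=[
    [[0,-0.005,0.015],[0,0,0]],
    [[0,0,0.02],[0,0,0]],
    [[0,0,0.02],[0,0,0]],
    [[0,0,0.008],[0,0,0]],
    [[0,0.006,0],[0,0,0]],
    [[0,0.006,0],[0,0,0]],
    [[0,0.005,0],[0,0,0]],
    [[0,0.004,0],[0,0,0]],
    [[0,0,0],[0,0,0]],
  ],
)

```text
time: 15.62
tool_pos: [504.2, -244.2, 101.3]
tcp_rot: [3.141, 0.0, 1.56]
contact_force: [-0.2, -0.4, -1.7]
grip_width: 65.7
finger_force: 30.0
```

Call:
servo_tool(
  deltas=[
    [[0,0.004,0],[0,0,0]],
    [[0,0.004,0],[0,0,0]],
    [[0,0,0],[0,0,0]],
  ],
)

```text
time: 16.0
tool_pos: [512.1, -244.3, 101.2]
tcp_rot: [3.141, -0.0, 1.56]
contact_force: [0.1, 0.2, -1.3]
grip_width: 65.4
finger_force: 30.0
```

Call:
servo_tool(
  deltas=[
    [[0,0.004,0],[0,0,0]],
    [[0,0.004,0],[0,0,0]],
    [[0,0,0],[0,0,0]],
  ],
)

```text
time: 16.38
tool_pos: [519.9, -244.3, 101.0]
tcp_rot: [-3.141, -0.0, 1.56]
contact_force: [-1.8, -0.5, -1.9]
grip_width: 65.9
finger_force: 30.0
```

Call:
servo_tool(
  deltas=[
    [[0,0.004,0],[0,0,0]],
    [[0,0.004,0],[0,0,0]],
    [[0,0,0],[0,0,0]],
  ],
)

```text
time: 16.75
tool_pos: [528.5, -244.5, 101.3]
tcp_rot: [3.141, 0.0, 1.56]
contact_force: [-1.4, -0.4, -2.6]
grip_width: 65.8
finger_force: 30.0
```

I have only two pictures left to view, so I'll check the lid's motion by comparing pixel rows.

```bash
python3 - <<'E'
from h import *
st()
s=bot.capture("scene"); cv2.imwrite("pics/s6.png",s[:,:,::-1]); g=cv2.cvtColor(s,7).astype(int); a=cv2.imread("pics/s5.png",0).astype(int)
for r in (160,166,172,178): print(r,a[r,205:262].tolist()); print("   ",g[r,205:262].tolist())
E
```

```text
t 16.75 p [ 528.5 -244.5  101.3] rot [1.7994e+02 1.0000e-02 8.9390e+01] F [-1.4 -0.4 -2.6] w 65.8 ff 30.0
160 [37, 37, 37, 35, 34, 34, 34, 48, 70, 88, 94, 98, 106, 126, 156, 188, 213, 224, 227, 225, 212, 180, 139, 98, 62, 33, 22, 16, 16, 17, 17, 17, 16, 18, 16, 16, 17, 22, 41, 59, 70, 78, 94, 116, 140, 169, 200, 205, 172, 128, 105, 103, 104, 105, 104, 106, 132]
    [37, 37, 42, 57, 79, 104, 133, 167, 195, 214, 222, 224, 222, 209, 177, 135, 91, 54, 33, 27, 28, 32, 33, 36, 39, 40, 40, 38, 36, 35, 35, 33, 33, 33, 30, 29, 30, 30, 28, 27, 28, 30, 31, 30, 28, 25, 27, 30, 40, 53, 70, 89, 101, 105, 104, 103, 101]
166 [17, 17, 17, 16, 17, 16, 17, 16, 25, 49, 75, 90, 96, 100, 100, 98, 97, 96, 97, 101, 113, 139, 171, 201, 219, 226, 227, 224, 210, 177, 135, 95, 58, 33, 19, 16, 17, 16, 18, 18, 20, 29, 46, 61, 74, 84, 91, 94, 99, 99, 99, 100, 103, 105, 104, 104, 111]
    [17, 18, 16, 18, 25, 46, 72, 88, 95, 98, 97, 98, 106, 124, 154, 186, 211, 223, 227, 227, 221, 204, 169, 125, 84, 59, 52, 53, 52, 49, 49, 49, 49, 48, 48, 47, 44, 42, 37, 34, 33, 32, 33, 32, 30, 31, 32, 36, 40, 45, 50, 55, 59, 63, 6
[... 319 characters left out ...]
102, 100, 97, 92, 89, 91, 97, 111, 137, 170, 199, 217, 225, 226, 224, 212, 186, 152, 114, 85, 73, 61, 42, 32, 39, 50, 50, 47, 45, 43, 40, 34, 33, 34, 33, 36, 44, 47, 47, 47, 48, 47, 44, 40]
178 [18, 17, 16, 17, 19, 27, 48, 76, 103, 120, 126, 116, 95, 83, 89, 96, 102, 103, 102, 101, 97, 89, 82, 82, 90, 95, 97, 96, 97, 98, 98, 98, 97, 95, 97, 106, 124, 152, 182, 199, 198, 185, 162, 128, 83, 43, 22, 19, 18, 17, 19, 16, 17, 17, 17, 17, 17]
    [18, 18, 19, 18, 19, 23, 38, 62, 90, 108, 107, 98, 95, 99, 102, 103, 101, 100, 94, 85, 77, 75, 76, 81, 87, 91, 95, 103, 121, 150, 181, 206, 220, 224, 225, 222, 207, 175, 134, 93, 56, 38, 40, 51, 77, 117, 153, 178, 201, 221, 223, 209, 184, 154, 122, 89, 56]
```

The lid has moved back about 8 px, to about 1.83. I'll back off to the well's centre and lower the tray to just above the deck to check alignment.

Call:
servo_tool(
  deltas=[
    [[0,-0.008,0],[0,0,0]],
    [[0,-0.01,0],[0,0,0]],
    [[0,-0.008,0],[0,0,0]],
    [[0,0,0.01],[0,0,0]],
    [[0,0,0.012],[0,0,0]],
    [[0,0,0.008],[0,0,0]],
    [[0,0,0],[0,0,0]],
  ],
)

```text
time: 17.68
tool_pos: [501.4, -243.8, 70.0]
tcp_rot: [-3.14, -0.001, 1.56]
contact_force: [0.4, -0.4, -2.1]
grip_width: 65.3
finger_force: 30.0
```

```bash
python3 - <<'E'
from h import *
o=st(); z=o["tool_pos"][2]+16.4
t=bot.capture("top"); s=bot.capture("scene"); cv2.imwrite("pics/t7.png",t[:,:,::-1]); cv2.imwrite("pics/s7.png",s[:,:,::-1])
def c(i,x,y,w,h,k):
    o=cv2.resize(i[y:y+h,x:x+w],(w*k,h*k),interpolation=cv2.INTER_CUBIC).copy()
    for a in range(x-x%10+10,x+w,10): cv2.putText(o,str(a),((a-x)*k,8),0,.3,(255,0,0)); cv2.line(o,((a-x)*k,10),((a-x)*k,15),(255,0,0))
    for a in range(y-y%10+10,y+h,10): cv2.putText(o,str(a),(0,(a-y)*k),0,.3,(255,0,0)); cv2.line(o,(20,(a-y)*k),(26,(a-y)*k),(255,0,0))
    return o
cv2.imwrite("pics/c7.png",np.hstack([c(t,360,200,34,80,7),c(s,238,165,78,80,7)])[:,:,::-1])
c0=o["tool_pos"][:2]
for zz in (z,z+16): print(zz.round(1),proj("scene",[[c0[0]-33,c0[1]+82,zz],[c0[0]+33,c0[1]+82,zz]]).round(1).tolist(),proj("top",[[c0[0]-33,c0[1]+82,zz],[c0[0]+33,c0[1]+82,zz]]).round(1).tolist())
print("well",proj("scene",[[505-36.5,-244+85.5,80],[505+36.5,-244+85.5,80]]).round(1).tolist(),proj("top",[[505-36.5,-244+85.5,80],[505+36.5,-244+85.5,80]]).round(1).tolist())
E
```

```text
t 17.68 p [ 501.4 -243.8   70. ] rot [-1.799e+02 -7.000e-02  8.939e+01] F [ 0.4 -0.4 -2.1] w 65.3 ff 30.0
86.4 [[289.4, 207.6], [270.9, 213.6]] [[380.2, 251.6], [379.0, 227.3]]
102.4 [[289.4, 203.0], [270.7, 208.9]] [[380.9, 250.5], [379.7, 225.9]]
well [[290.0, 209.9], [269.5, 216.6]] [[378.7, 252.0], [377.4, 225.3]]
```

View pics/c7.png

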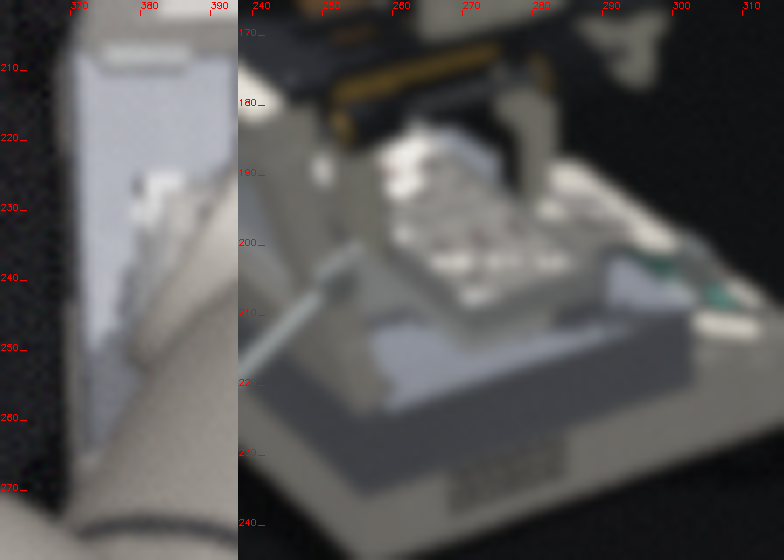

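The tray's near end shows at corners (271.5,209) and (289,203.5), within 1 px of the prediction. The deck's near front corner is at (302.9,209.6), which I'll use to check the incubator's pose in this camera.

```bash
python3 - <<'E'
from h import *
# deck near-front corner from scene rays
print("deck front corner",plane("scene",[[302.9,209.6]],80), "expected for inc 505,-244:",505-68+.9,-244+105+.6)
s=cv2.imread("pics/scene0.png").astype(int)
b=s[:,:,0]-s[:,:,2]; g=s.sum(2)//3
for r in (188,192,196,200,204,208): print(r,[(int(x)) for x in g[r,262:312]])
E
```

```text
deck front corner [[ 434.75888817 -137.96771768   80.        ]] expected for inc 505,-244: 437.9 -138.4
188 [110, 112, 124, 136, 144, 147, 148, 149, 148, 148, 146, 146, 150, 154, 150, 136, 116, 99, 109, 139, 155, 153, 144, 134, 115, 87, 56, 33, 20, 19, 17, 17, 18, 17, 18, 18, 17, 18, 19, 18, 18, 18, 17, 18, 18, 18, 18, 18, 18, 18]
192 [67, 68, 69, 70, 74, 85, 99, 116, 129, 137, 139, 134, 129, 122, 113, 106, 111, 140, 171, 178, 172, 169, 171, 173, 174, 175, 176, 172, 160, 138, 105, 69, 41, 27, 20, 19, 17, 17, 18, 18, 18, 16, 18, 16, 18, 18, 17, 18, 17, 17]
196 [95, 98, 95, 85, 75, 71, 71, 70, 70, 68, 67, 66, 66, 66, 66, 69, 82, 114, 151, 175, 189, 199, 200, 192, 175, 161, 156, 155, 155, 155, 157, 168, 180, 178, 156, 124, 90, 60, 37, 27, 22, 19, 18, 18, 18, 19, 18, 17, 18, 18]
200 [212, 212, 212, 207, 196, 175, 144, 114, 91, 76, 69, 68, 67, 67, 67, 69, 74, 86, 103, 117, 130, 143, 155, 164, 172, 179, 182, 177, 163, 152, 142, 136, 138, 147, 157, 161, 163, 157, 133, 111, 107, 103, 87, 62, 37, 23, 19, 18, 19, 18]
204 [213, 213, 214, 213, 214, 214, 215, 214, 210, 199, 182, 166, 171, 191, 203, 210, 217, 219, 214, 195, 152, 113, 108, 123, 136, 143, 147, 148, 148, 148, 148, 147, 144, 137, 128, 121, 120, 123, 115, 100, 90, 88, 98, 126, 149, 152, 133, 99, 63, 37]
208 [200, 206, 211, 213, 214, 215, 215, 215, 215, 215, 216, 217, 217, 217, 217, 219, 221, 223, 223, 213, 173, 118, 82, 72, 71, 75, 88, 106, 124, 137, 145, 148, 149, 148, 148, 149, 148, 148, 148, 145, 137, 120, 107, 104, 107, 108, 110, 117, 135, 153]
```

Call:
servo_tool(
  deltas=[
    [[0,0.001,0],[0,0,0]],
    [[0,0,0.004],[0,0,0]],
    [[0,0,0.004],[0,0,0]],
    [[0,0,0.003],[0,0,0]],
    [[0,0,0],[0,0,0]],
  ],
)

```text
time: 18.4
tool_pos: [502.6, -244.0, 59.8]
tcp_rot: [-3.141, -0.0, 1.56]
contact_force: [0.1, -0.7, -2.1]
grip_width: 65.9
finger_force: 30.0
```

Call:
servo_tool(
  deltas=[
    [[0,0,0.003],[0,0,0]],
    [[0,0,0.003],[0,0,0]],
    [[0,0,0],[0,0,0]],
  ],
)

```text
time: 18.77
tool_pos: [502.6, -244.0, 53.9]
tcp_rot: [-3.141, -0.0, 1.56]
contact_force: [-0.6, 0.4, -2.1]
grip_width: 65.6
finger_force: 30.0
```

The tray is 10 mm into the well with no contact, so I'll continue.

Call:
servo_tool(
  deltas=[
    [[0,0,0.003],[0,0,0]],
    [[0,0,0.003],[0,0,0]],
    [[0,0,0.003],[0,0,0]],
    [[0,0,0],[0,0,0]],
  ],
)

```text
time: 19.27
tool_pos: [502.7, -244.0, 44.9]
tcp_rot: [-3.141, -0.0, 1.56]
contact_force: [-0.3, -0.3, -1.1]
grip_width: 65.9
finger_force: 30.0
```

Call:
servo_tool(
  deltas=[
    [[0,0,0.003],[0,0,0]],
    [[0,0,0.003],[0,0,0]],
    [[0,0,0.003],[0,0,0]],
    [[0,0,0.002],[0,0,0]],
    [[0,0,0],[0,0,0]],
  ],
)

```text
time: 19.9
tool_pos: [502.7, -244.1, 34.0]
tcp_rot: [-3.141, -0.0, 1.56]
contact_force: [-0.0, -0.6, -3.0]
grip_width: 65.5
finger_force: 30.0
```

Call:
servo_tool(
  deltas=[
    [[0,0,0.0015],[0,0,0]],
    [[0,0,0.0015],[0,0,0]],
    [[0,0,0.001],[0,0,0]],
    [[0,0,0],[0,0,0]],
  ],
)

```text
time: 20.4
tool_pos: [502.8, -244.1, 30.1]
tcp_rot: [-3.142, -0.0, 1.56]
contact_force: [-0.9, 0.1, -1.9]
grip_width: 66.0
finger_force: 30.0
```

Call:
servo_tool(
  deltas=[
    [[0,0,0.0005],[0,0,0]],
    [[0,0,0],[0,0,0]],
  ],
)

```text
time: 20.65
tool_pos: [502.8, -244.2, 29.7]
tcp_rot: [3.142, -0.0, 1.56]
contact_force: [0.2, -0.1, -2.2]
grip_width: 65.4
finger_force: 30.0
```

Call:
servo_tool(
  deltas=[
    [[0,0,0.0005],[0,0,0]],
    [[0,0,0.0005],[0,0,0]],
  ],
)

```text
time: 20.9
tool_pos: [502.9, -244.2, 29.6]
tcp_rot: [3.141, 0.0, 1.56]
contact_force: [-3.2, 2.0, 9.4]
grip_width: 65.5
finger_force: 30.0
```

Call:
servo_tool(
  deltas=[
    [[0,0,0.0005],[0,0,0]],
    [[0,0,0.0005],[0,0,0]],
  ],
)

```text
time: 21.15
tool_pos: [502.9, -244.2, 29.5]
tcp_rot: [3.141, 0.0, 1.56]
contact_force: [-5.4, 3.3, 17.5]
grip_width: 65.7
finger_force: 30.0
```

The tray touches the bed at the predicted height. I'll release it gently and rise.

Call:
servo_tool(
  deltas=[
    [[0,0,-0.001],[0,0,0]],
    [[0,0,0],[0,0,0]],
    [[0,0,0],[0,0,0]],
    [[0,0,0],[0,0,0]],
    [[0,0,0],[0,0,0]],
  ],
  fingers=0.85,
)

```text
time: 21.78
tool_pos: [502.8, -244.2, 28.5]
tcp_rot: [-3.141, -0.0, 1.56]
contact_force: [-0.9, 0.6, 1.0]
grip_width: 78.2
finger_force: 0.0
```

Call:
servo_tool(
  deltas=[
    [[0,0,-0.008],[0,0,0]],
    [[0,0,-0.015],[0,0,0]],
    [[0,0,-0.03],[0,0,0]],
    [[0,-0.01,-0.04],[0,0,0]],
    [[0,-0.01,-0.04],[0,0,0]],
    [[0,-0.01,-0.045],[0,0,0]],
    [[0,-0.01,-0.045],[0,0,0]],
    [[0,0,-0.03],[0,0,0]],
    [[0,0,0],[0,0,0]],
  ],
)

```text
time: 22.9
tool_pos: [463.6, -244.4, 285.4]
tcp_rot: [3.136, 0.004, 1.56]
contact_force: [0.7, 0.3, 0.4]
grip_width: 77.9
finger_force: 0.0
```

```bash
python3 - <<'E'
from h import *
st(); go([655,-244,280],0)
# candidate lid-edge position for lid angle 1.83
a=1.83; i=np.array([505,-244,0]); print("edge outer",i+[85-153*np.cos(a)+14*np.sin(a),0,83+153*np.sin(a)+14*np.cos(a)])
s=bot.capture("scene"); cv2.imwrite("pics/s8.png",s[:,:,::-1]); t=bot.capture("top"); cv2.imwrite("pics/t8.png",t[:,:,::-1])
g=cv2.cvtColor(s,7).astype(int)
for r in (166,172,178): print(r,g[r,205:250].tolist())
for a in (1.8,1.85):
  e=i+[85-153*np.cos(a)+14*np.sin(a),104,83+153*np.sin(a)+14*np.cos(a)]; f=i+[85-153*np.cos(a)-2*np.sin(a),104,83+153*np.sin(a)-2*np.cos(a)]
  print(a,proj("scene",[e,f]).round(1).tolist())
E
```

```text
t 22.9 p [ 463.6 -244.4  285.4] rot [179.67   0.23  89.38] F [0.7 0.3 0.4] w 77.9 ff 0.0
turn [ 4.400e-01 -7.000e-02  8.938e+01] shift [191.4  -0.4   5.4]
edge outer [ 642.74789044 -244.          227.30058924]
166 [19, 18, 18, 19, 26, 48, 72, 89, 95, 98, 97, 99, 106, 125, 155, 186, 212, 224, 228, 227, 222, 204, 168, 122, 76, 42, 25, 19, 17, 17, 17, 17, 20, 18, 18, 18, 18, 18, 17, 17, 19, 30, 45, 61, 72]
172 [19, 17, 18, 17, 18, 18, 20, 32, 56, 80, 94, 100, 103, 102, 100, 98, 93, 90, 92, 98, 112, 137, 171, 199, 218, 225, 227, 224, 214, 191, 161, 127, 99, 85, 80, 80, 82, 82, 79, 80, 80, 74, 60, 41, 24]
178 [17, 17, 17, 18, 20, 23, 38, 62, 90, 109, 108, 98, 95, 100, 104, 103, 101, 100, 94, 85, 78, 75, 76, 81, 87, 91, 95, 103, 122, 151, 182, 207, 220, 225, 226, 223, 212, 186, 154, 123, 103, 91, 70, 44, 25]
1.8 [[240.1, 181.7], [245.2, 179.0]]
1.85 [[237.8, 183.2], [242.8, 180.3]]
```

The tray is released in the well. Now I'll shut the fingers, turn the tool so its body is narrow front to back, and cross above the lid to behind it.

Call:
servo_tool(
  deltas=[
    [[0,0,-0.005],[0,0,9]],
    [[0,0,0],[0,0,10]],
    [[0,0,0],[0,0,10]],
    [[0,0,0],[0,0,10]],
    [[0,0,0],[0,0,10]],
    [[0,0,0],[0,0,10]],
    [[0,0,0],[0,0,10]],
    [[0,0,0],[0,0,10]],
    [[0,0,0],[0,0,10.4]],
    [[0.02,0,0],[0,0,0]],
    [[0.03,0,0],[0,0,0]],
    [[0.03,0,0],[0,0,0]],
    [[0.03,0,0],[0,0,0]],
    [[0.03,0,0],[0,0,0]],
    [[0.03,0,0],[0,0,0]],
    [[0.025,0,0],[0,0,0]],
    [[0.01,0,0],[0,0,0]],
    [[0,0,0],[0,0,0]],
  ],
  fingers=0,
)

```text
time: 25.25
tool_pos: [667.9, -243.4, 284.1]
tcp_rot: [-3.14, 0.003, 0.0]
contact_force: [-0.1, -0.3, 0.5]
grip_width: 0.3
finger_force: 0.0
```

```bash
python3 - <<'E'
from h import *
o=st(); go([668,-244,285],0)
s=bot.capture("scene"); t=bot.capture("top")
def c(i,x,y,w,h,k):
    o=cv2.resize(i[y:y+h,x:x+w],(w*k,h*k),interpolation=cv2.INTER_CUBIC).copy()
    for a in range(x-x%10+10,x+w,10): cv2.putText(o,str(a),((a-x)*k,8),0,.3,(255,0,0)); cv2.line(o,((a-x)*k,10),((a-x)*k,15),(255,0,0))
    for a in range(y-y%10+10,y+h,10): cv2.putText(o,str(a),(0,(a-y)*k),0,.3,(255,0,0)); cv2.line(o,(20,(a-y)*k),(26,(a-y)*k),(255,0,0))
    return o
cv2.imwrite("pics/c9.png",c(s,180,80,130,98,6)[:,:,::-1])
p=o["tool_pos"]; print(proj("scene",[p,p+[0,0,10],p+[0,0,20]]).round(1).tolist())
E
```

```text
t 25.25 p [ 667.9 -243.4  284.1] rot [-1.799e+02  1.900e-01  2.000e-02] F [-0.1 -0.3  0.5] w 0.3 ff 0.0
turn [-0.1   0.19  0.02] shift [ 0.1  0.6 -0.9]
[[211.2, 152.0], [210.8, 148.5], [210.5, 145.1]]
```

View pics/c9.png

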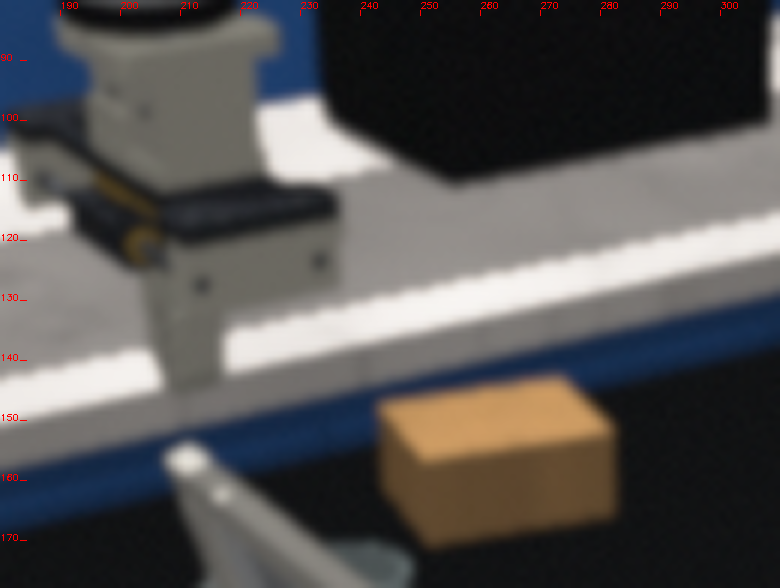

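The shut fingertips show at (210.5,144.5), so the tips are always 20 mm behind the reported TCP. The lid's top corner is at (211,156). I'll lower the fingers behind the lid and push it forward.

Call:
servo_tool(
  deltas=[
    [[0,0,0.025],[0,0,0]],
    [[0,0,0.03],[0,0,0]],
    [[0,0,0.03],[0,0,0]],
    [[0,0,0.018],[0,0,0]],
    [[-0.01,0,0],[0,0,0]],
    [[-0.01,0,0],[0,0,0]],
    [[-0.01,0,0],[0,0,0]],
  ],
)

```text
time: 26.22
tool_pos: [639.6, -243.8, 186.2]
tcp_rot: [3.14, -0.008, -0.0]
contact_force: [7.3, 1.3, 5.1]
grip_width: 0.2
finger_force: 3.6
```

Call:
servo_tool(
  deltas=[
    [[-0.012,0,-0.003],[0,0,0]],
    [[-0.012,0,-0.003],[0,0,0]],
  ],
)

```text
time: 26.48
tool_pos: [614.3, -243.6, 190.9]
tcp_rot: [3.141, -0.004, -0.0]
contact_force: [4.6, 0.4, -3.3]
grip_width: 0.4
finger_force: 2.4
```

Call:
servo_tool(
  deltas=[
    [[-0.0165,0,0.002],[0,0,0]],
    [[-0.0165,0,0.002],[0,0,0]],
    [[-0.018,0,0.005],[0,0,0]],
    [[-0.018,0,0.006],[0,0,0]],
  ],
)

```text
time: 26.98
tool_pos: [545.4, -244.1, 176.5]
tcp_rot: [3.14, -0.005, -0.0]
contact_force: [5.8, -0.6, -1.0]
grip_width: 0.5
finger_force: 2.9
```

Call:
servo_tool(
  deltas=[
    [[-0.0155,0,0.011],[0,0,0]],
    [[-0.0155,0,0.011],[0,0,0]],
    [[-0.0115,0,0.0145],[0,0,0]],
    [[-0.0115,0,0.0145],[0,0,0]],
  ],
)

```text
time: 27.48
tool_pos: [490.8, -244.1, 124.9]
tcp_rot: [3.14, -0.003, -0.001]
contact_force: [3.8, 0.3, 1.9]
grip_width: 0.1
finger_force: 1.6
```

Call:
servo_tool(
  deltas=[
    [[-0.005,0,0.0117],[0,0,0]],
    [[-0.005,0,0.0117],[0,0,0]],
    [[-0.003,0,0.01],[0,0,0]],
    [[-0.001,0,0.008],[0,0,0]],
    [[0,0,0.004],[0,0,0]],
    [[0,0,0],[0,0,0]],
  ],
)

```text
time: 28.22
tool_pos: [477.0, -243.5, 77.8]
tcp_rot: [-3.141, 0.0, -0.0]
contact_force: [0.9, -0.3, 0.6]
grip_width: 0.4
finger_force: 0.0
```

Call:
servo_tool(
  deltas=[
    [[0,0,0.002],[0,0,0]],
    [[0,0,0.002],[0,0,0]],
    [[0,0,0],[0,0,0]],
  ],
)

```text
time: 28.6
tool_pos: [476.9, -243.7, 74.2]
tcp_rot: [-3.142, -0.0, -0.0]
contact_force: [0.3, 0.1, 0.6]
grip_width: 0.6
finger_force: 0.2
```

There is no contact at the pane, which is recessed. I'll move to the lid's front frame bar and press there.

Call:
servo_tool(
  deltas=[
    [[0,0,-0.02],[0,0,0]],
    [[-0.015,0,-0.005],[0,0,0]],
    [[-0.015,0,0],[0,0,0]],
    [[0,0,0.01],[0,0,0]],
    [[0,0,0.008],[0,0,0]],
  ],
)

```text
time: 29.22
tool_pos: [446.4, -243.6, 80.2]
tcp_rot: [-3.141, 0.001, -0.001]
contact_force: [1.1, -0.2, 0.2]
grip_width: 0.4
finger_force: 0.0
```

Call:
servo_tool(
  deltas=[
    [[0,0,0.003],[0,0,0]],
    [[0,0,0.003],[0,0,0]],
  ],
)

```text
time: 29.48
tool_pos: [446.6, -243.6, 76.2]
tcp_rot: [-3.141, 0.001, 0.0]
contact_force: [-10.7, 5.3, 32.4]
grip_width: 0.6
finger_force: 16.5
```

The bar is at lid height (tip at 97 mm), so the lid is shut. Next comes the clamp: I'll rise, cross over the bar, come down behind it and push it forward.

Call:
servo_tool(
  deltas=[
    [[0,0,-0.025],[0,0,0]],
    [[0,0,-0.035],[0,0,0]],
    [[0,0,-0.035],[0,0,0]],
    [[0,0,-0.028],[0,0,0]],
    [[0.02,0,0],[0,0,0]],
    [[0.03,0,0],[0,0,0]],
    [[0.03,0,0],[0,0,0]],
    [[0.03,0,0],[0,0,0]],
    [[0.025,0,0],[0,0,0]],
    [[0.011,0,0],[0,0,0]],
    [[0,0,0.025],[0,0,0]],
    [[0,0,0.025],[0,0,0]],
    [[0,0,0],[0,0,0]],
  ],
)

```text
time: 31.1
tool_pos: [591.4, -243.1, 146.2]
tcp_rot: [-3.139, 0.004, -0.0]
contact_force: [-0.2, -1.2, 0.7]
grip_width: 0.6
finger_force: 0.0
```

Call:
servo_tool(
  deltas=[
    [[-0.012,0,0],[0,0,0]],
    [[-0.012,0,0],[0,0,0]],
    [[-0.012,0,0],[0,0,0]],
  ],
)

```text
time: 31.48
tool_pos: [556.5, -244.1, 149.6]
tcp_rot: [3.141, -0.003, -0.001]
contact_force: [2.8, 0.2, 0.9]
grip_width: 0.2
finger_force: 1.1
```

Call:
servo_tool(
  deltas=[
    [[-0.0145,0,0.001],[0,0,0]],
    [[-0.0145,0,0.002],[0,0,0]],
    [[-0.0145,0,0.004],[0,0,0]],
    [[-0.0145,0,0.005],[0,0,0]],
    [[-0.013,0,0.005],[0,0,0]],
    [[0,0,0],[0,0,0]],
  ],
)

```text
time: 32.22
tool_pos: [484.8, -243.7, 131.7]
tcp_rot: [-3.142, 0.0, -0.001]
contact_force: [-0.5, 0.0, 0.0]
grip_width: 0.4
finger_force: 0.0
```

```bash
python3 - <<'E'
from h import *
o=st(); i=np.array([504,-244,0.])
s=bot.capture("scene"); cv2.imwrite("pics/s10.png",s[:,:,::-1]); g=cv2.cvtColor(s,7).astype(int)
# bright 8 mm rod near its +y end (y=-244+100): where is it for each clamp angle
for c in np.arange(.6,1.5,.1):
    b=i+[15-92*np.cos(c),100,89+92*np.sin(c)]; u=proj("scene",b)[0]; k=np.round(u).astype(int)
    print(round(c,1),u.round(1),g[k[1]-2:k[1]+3,k[0]-3:k[0]+4].max(),g[k[1],k[0]-4:k[0]+5])
E
```

```text
t 32.23 p [ 484.8 -243.7  131.7] rot [-1.8e+02  1.0e-02 -7.0e-02] F [-0.5  0.   0. ] w 0.4 ff 0.0
0.6 [299.6 191.8] 36 [24 18 18 19 19 17 18 19 18]
0.7 [298.  190.1] 111 [106  78  47  27  18  17  19  17  18]
0.8 [296.3 188.6] 127 [ 74 103 111  95  63  35  21  18  17]
0.9 [294.3 187.3] 132 [ 24  33  55  91 122 127 102  64  31]
1.0 [292.2 186.3] 132 [ 21  25  36  52  72  99 126 132 105]
1.1 [289.9 185.6] 99 [ 26  22  21  25  36  52  72  99 126]
1.2 [287.5 185.1] 86 [23 21 20 18 20 28 41 58 73]
1.3 [284.9 185. ] 101 [53 33 23 21 20 18 20 28 41]
1.4 [282.3 185.1] 113 [99 91 78 53 33 23 21 20 18]
```

The bail is at about 0.9. Now I'll lift the fingers over the bar and press it down along its arc.

Call:
servo_tool(
  deltas=[
    [[0.004,0,0],[0,0,0]],
    [[0,0,-0.02],[0,0,0]],
    [[0,0,-0.016],[0,0,0]],
    [[-0.018,0,0],[0,0,0]],
    [[-0.015,0,0],[0,0,0]],
    [[-0.002,0,0.01],[0,0,0]],
    [[-0.003,0,0.012],[0,0,0]],
    [[-0.006,0,0.01],[0,0,0]],
    [[-0.005,0,0.01],[0,0,0]],
    [[-0.005,0,0.01],[0,0,0]],
  ],
)

```text
time: 33.52
tool_pos: [424.9, -243.4, 114.7]
tcp_rot: [-3.139, 0.023, 0.002]
contact_force: [-45.7, -5.8, 26.9]
grip_width: 0.2
finger_force: 25.5
```

Call:
servo_tool(
  deltas=[
    [[-0.005,0,0.01],[0,0,0]],
    [[-0.003,0,0.01],[0,0,0]],
    [[-0.002,0,0.01],[0,0,0]],
    [[0,0,0.006],[0,0,0]],
  ],
)

```text
time: 34.02
tool_pos: [422.0, -243.0, 76.9]
tcp_rot: [-3.138, 0.007, -0.002]
contact_force: [0.7, -0.7, 1.1]
grip_width: 0.5
finger_force: 0.4
```

```bash
cat > cl.py <<'E'
from h import *
import sys
o=st(); i=np.array([504,-244,0.])
s=bot.capture("scene"); cv2.imwrite(sys.argv[1],s[:,:,::-1]); g=cv2.cvtColor(s,7).astype(int)
for c in np.arange(-.1,1.3,.1):
    b=i+[15-92*np.cos(c),100,89+92*np.sin(c)]; u=proj("scene",b)[0]; k=np.round(u).astype(int)
    print(round(c,1),u.round(1),g[k[1]-2:k[1]+3,k[0]-3:k[0]+4].max(),g[k[1],k[0]-4:k[0]+5])
E
python3 cl.py pics/s11.png
```

```text
t 34.02 p [ 422.  -243.    76.9] rot [-1.7979e+02  4.1000e-01 -9.0000e-02] F [ 0.7 -0.7  1.1] w 0.5 ff 0.4
-0.1 [303.7 208.2] 145 [124 110 100  90  83  75  69  66  64]
0.0 [303.9 205.5] 146 [139 141 145 141 135 129 119 108 100]
0.1 [303.8 203. ] 146 [122 112 102  99 105 112 106  83  56]
0.2 [303.4 200.5] 110 [100  98  92  85  75  61  43  28  19]
0.3 [302.8 198.1] 98 [80 68 59 49 35 25 20 19 18]
0.4 [302.  195.8] 80 [45 33 25 20 20 17 18 18 19]
0.5 [300.9 193.7] 45 [19 18 17 18 18 17 17 18 17]
0.6 [299.6 191.8] 19 [18 18 18 18 18 19 17 19 18]
0.7 [298.  190.1] 37 [25 20 16 18 18 18 17 18 18]
0.8 [296.3 188.6] 92 [70 57 39 25 17 18 19 17 18]
0.9 [294.3 187.3] 102 [100 100  97  92  75  49  26  18  18]
1.0 [292.2 186.3] 102 [100 101 101 102 101  97  83  56  30]
1.1 [289.9 185.6] 102 [ 89  94 100 101 101 102 101  97  83]
1.2 [287.5 185.1] 103 [ 66  89  93  89  94 100 102 102 101]
```

Call:
servo_tool(
  deltas=[
    [[0,0,0.002],[0,0,0]],
    [[0,0,0.002],[0,0,0]],
  ],
)

```text
time: 34.33
tool_pos: [426.6, -243.9, 75.7]
tcp_rot: [3.141, -0.001, 0.0]
contact_force: [-3.6, 1.3, 12.3]
grip_width: 0.6
finger_force: 6.4
```

Call:
servo_tool(
  deltas=[
    [[0,0,0.002],[0,0,0]],
    [[0,0,0.001],[0,0,0]],
  ],
)

```text
time: 34.58
tool_pos: [426.7, -244.1, 74.7]
tcp_rot: [3.14, -0.002, 0.001]
contact_force: [-8.0, 3.2, 27.7]
grip_width: 0.6
finger_force: 16.8
```

Contact is at a tip height of about 95.6 mm, which matches the clamped bar. I'll retreat and verify by pixel values.

Call:
servo_tool(
  deltas=[
    [[0,0,-0.02],[0,0,0]],
    [[0,0,-0.04],[0,0,0]],
    [[0,0,-0.04],[0,0,0]],
    [[-0.01,0,-0.04],[0,0,0]],
    [[-0.01,0,-0.03],[0,0,0]],
    [[0,0,0],[0,0,0]],
  ],
)

```text
time: 35.33
tool_pos: [407.0, -244.4, 244.7]
tcp_rot: [3.138, -0.005, 0.0]
contact_force: [0.2, -0.6, -0.6]
grip_width: 0.3
finger_force: 0.0
```

```bash
python3 - <<'E'
from h import *
o=st(); i=np.array([504,-244,0.]); g=cv2.cvtColor(bot.capture("scene"),7).astype(int); a=cv2.imread("pics/scene0.png",0).astype(int)
# black sleeve (y -45..45) and steel rod: sample darkness along the bar for clamp angles; compare with start image
for c in (0,.1,.2,.3,.5,.8,1.2,1.6,1.9):
    r=[]
    for y in (-80,-70,-30,0,30,70,80,100):
        k=np.round(proj("scene",i+[15-92*np.cos(c),y,89+92*np.sin(c)])[0]).astype(int); r.append((int(g[k[1],k[0]]),int(a[k[1],k[0]])))
    print(c,r)
# lid: near top rear/front corners and the bar's edge profile just in front of the lid, +y end
for x in (-50,-60,-66,-72,-77,-82,-88): 
    k=np.round(proj("scene",i+[x,0,93])[0]).astype(int); print(x,k,g[k[1],k[0]],end=" | ")
E
```

```text
t 35.33 p [ 407.  -244.4  244.7] rot [179.79  -0.27   0.  ] F [ 0.2 -0.6 -0.6] w 0.3 ff 0.0
0 [(222, 28), (219, 51), (194, 167), (213, 151), (212, 172), (216, 120), (212, 107), (144, 97)]
0.1 [(144, 19), (135, 31), (88, 101), (73, 196), (83, 180), (133, 189), (125, 134), (140, 104)]
0.2 [(61, 16), (75, 17), (46, 53), (38, 116), (49, 139), (105, 143), (78, 115), (82, 103)]
0.3 [(28, 17), (21, 17), (49, 69), (19, 32), (22, 37), (22, 38), (24, 29), (36, 54)]
0.5 [(18, 18), (18, 16), (18, 17), (21, 17), (16, 17), (18, 15), (18, 18), (18, 15)]
0.8 [(67, 66), (46, 45), (17, 17), (17, 15), (18, 17), (19, 18), (18, 17), (19, 18)]
1.2 [(75, 74), (74, 73), (34, 33), (17, 17), (17, 18), (18, 18), (19, 15), (17, 16)]
1.6 [(38, 37), (60, 61), (50, 50), (16, 17), (22, 15), (213, 20), (222, 28), (207, 87)]
1.9 [(22, 78), (31, 90), (94, 115), (18, 17), (124, 17), (186, 139), (199, 134), (197, 142)]
-50 [279 194] 188 | -60 [282 193] 229 | -66 [283 193] 230 | -72 [285 192] 206 | -77 [286 192] 172 | -82 [288 191] 55 | -88 [289 191] 47 |
```

The bail no longer shows at any raised angle. The dark sleeve appears only at the lid's front edge, and the contact height matches the clamped position, so I'm handing in.

```bash
python3 -c "
from plant import bot; print(bot.close_job())"
```

```text
the job is handed in; nothing more can be done
None
```

I handed the job in after about 35 s of robot time: the top tray is lying on the bed in the well, the lid is shut, and the clamp handle is down. I confirmed these from contact heights and pixel checks rather than a final picture, and no verdict came back.

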